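# Draw the code reader's boom out over the tube rack and hold it at the 100 mm mark

### The job

The code reader's boom is parked and clamped: flip the cam lever on its collar right over to the open side, then take the reader head by its grip so that the lock button in its side is squeezed in. Draw the boom out until the 100 mm line of its scale (the third long line, counting the one at zero) stands at the edge of the collar, so that the reader hangs over the tube rack. Finish still holding it there by the grip, button squeezed and clamp open, so that it can be clamped by hand, and leave the racks, cups and other things on the bench where they stand.

Things in the scene. Friction and masses are not known exactly. Their poses are not given: they have to be found in the camera images.
- stand: Boom stand, fixed on the bench: grey base plate 220 x 200 x 16 mm, steel column 32 mm thick, level telescoping boom with its axis 185 mm above the bench. Origin on the bench under the column's axis, z up; the boom extends along -y; +x points across it, away from the robot. The fixed outer tube, 32 mm square, ends in a dark clamp collar 46 mm wide, 40 mm long, 42 mm high.
- collar_edge (a point): Collar's end edge, where the scale is read: 125 mm from the column's axis, at the top of the 22 mm square bar (196 mm up). Dark lines every 10 mm on the bar's top and far side, no figures: long (18 mm) at 0, 50, 100 mm, the others 9 mm. Parked, the 0 line stands here, the rest are in the tube; the 100 line stands here when the boom is out by 100 mm. Axes as the stand's.
- lever_pin (a point): Middle of the cam lever's hinge pin, on top of the collar, 213.5 mm above the bench, 105 mm from the column's axis. The pin runs along the boom. Axes as the stand's.
- lever_knob (a point): Centre of the black ball knob, 20 mm thick, at the end of the cam lever, 62 mm from the pin; the lever's rod is 8 mm thick. Best pushed over from the robot's side with closed fingers that follow the knob's arc; a pinched knob tends to slip out as the lever turns.
- cam_lever (a joint): Lever angle, rad, 0 to 1.24. At 0 (clamped) it leans to the robot's side of the boom (stand's -x), 0.95 rad above level; it rises as the value grows, is upright at 0.62 and leans as far to the far side (+x) at 1.24 (open). Starts at 0 to 0.12. The parked bar is free above about 0.8; clamped, it does not slide. Needs about 5 N at the knob; stays where it is left.
- boom: Sliding part of the boom with its head: at the end a grey grip block 34 mm across (stand's x), 44 mm along the boom, 60 mm high, its top 225 mm above the bench; under it the black code reader, 50 mm across, 66 mm along, 119 to 165 mm above the bench. The body's origin is the stand's origin while parked and moves with the boom; axes as the stand's.
- grip (a point): Middle of the grip block at the lock button's height: 205 mm above the bench, 20 mm below the block's top, 200 mm from the column's axis when parked; moves with the boom. Take the block from above, one finger on the button, the other on the plain face across from it; 43 mm over block and button, 37 mm with the button in. Axes as the stand's.
- lock_button (a joint): Travel of the lock button, m, 0 (out) to 0.006 (in). A black plate 24 mm along the boom, 20 mm high, standing 9 mm out of the grip block's far face (stand's +x), pressed towards -x: 4 N to start, 8 N fully in. In by more than 4 mm, it frees the catch that locks the parked boom; squeeze it fully in and keep it so.
- extension (a joint): Extension of the boom in m, 0 (parked) to 0.14. It runs along the stand's -y. When clamp and catch are free, a spring draws the boom home with 3 to 4 N, so it slides back when let go. It can move 2 mm against the catch.
- rack_a: Black tube rack under the boom's end, 180 x 84 mm and 52 mm high, with violet-capped tubes up to 86 mm; origin under its middle. Leave it.
- rack_b: Black tube rack, 156 x 84 mm, with dark-capped tubes, to the robot's right. Leave it.
- cup_a: Specimen cup with white lid, 52 mm across, 60 mm high, on the bench beside the stand's base, on the side away from the robot. Leave it.
- cup_b: Specimen cup like the other, behind the column. Leave it.
- marker: Marker pen, 100 mm long, 14 mm thick, lying on the stand's base plate on the robot's side. Leave it.
- dish: Steel dish, 110 x 200 x 30 mm, to the robot's right. Leave it.
- gel_bottle: Bottle, 64 mm across, 160 mm high, to the right beyond the other rack. Leave it.

How it is judged:
On the way, in this order (a step that is already met when the one before it is completed fails the run):
1. the cam lever is flipped over to the open side (value of joint cam_lever above 1 rad and value of joint extension below 0.01 m), for 0.2 s.
2. the lock button is squeezed in (value of joint lock_button above 0.0042 m), for 0.1 s.
At the end, for the whole second after the job is handed in: The boom stands still at 100 mm (within 4 mm), held only by the fingers on the reader head's grip: gripped with more than 8 N, the lock button in by more than 4.2 mm, the cam lever still open (above 1.0 rad); every rack, cup and other thing on the bench is within 15 mm of where it stood (value of joint extension between 0.096 and 0.104 m and velocity of joint extension between -0.005 and 0.005 m/s and value of joint lock_button above 0.0042 m and value of joint cam_lever above 1 rad and contact force between the fingers and boom above 8 N and distance of each of rack_a, rack_b, cup_a, cup_b, marker, dish, gel_bottle from where it was at the start of the episode below 0.015 m); the arm keeps its last pose, push and grip.
It fails at once if a bystander is knocked away or tipped over (distance of any of rack_a, rack_b, cup_a, cup_b, marker, dish, gel_bottle from where it was at the start of the episode above 0.03 m or angle between any of rack_a, rack_b, cup_a, cup_b, marker, dish, gel_bottle's own z axis and vertical above 0.4 rad).
It also fails if it takes over 48 s, if anything falls off the work surface, if the arm or the gripper's body presses on something with over 40 N, if the wrist force passes 120 N, or if a joint passes its speed limit or range.

### The arm

A 6-joint arm with a two-finger parallel gripper is mounted at the origin on the work surface. World frame = base frame: x ahead of the robot, y to its left, z up, the work surface at z = 0. Lengths are in m, angles in rad, forces in N, time in s.
With the tool pointing down it reaches from about 0.375 to 0.9 m from the base axis. Payload 3.1 kg.
Tool frame: the origin (TCP) lies between the finger pads; the fingertips stand manip.finger_overhang ahead of it and the grasp point (between the pads) lies 5 mm behind it (manip.finger_overhang is the distance from the TCP to the fingertips, in m); z points along the fingers, y is the line along which they close (so a half turn about z gives the same grasp; the last joint's range is limited). The gripper opens to 85 mm and grips with 20 to 120 N. Pads are 22 mm wide; open, the fingers measure 114 mm over their backs; the gripper's body (76 mm by 85 mm) begins 54 mm behind the grasp point. The pads swing forward as they close: fully open they stand 13 mm farther back than shut.
Start: joints at [1.044, 0.527, 1.433, -0, 1.181, -0.178], TCP at [0.213, 0.588, 0.245] pointing down, gripper open.
Joint ranges: [-3.08, 3.08], [-0.75, 2.2], [0.22, 2.44], [-1.43, 4.57], [0, 2.65], [-2.85, 2.85]. Speed limits (rad/s): [2.79, 2.79, 3.14, 3.14, 3.14, 3.14].

### API

Orientations are given as a unit quaternion [x, y, z, w].
In Python, from station import manip gives the robot as it stands.
- The arm moves only by the tool drive_tool, never from a script. Its argument "plan" is a list of rows, each a list of 7 numbers: the shift along the tool's x, y, z in m, then the turn, a rotation vector about the tool's x, y, z in degrees, then the opening, from -1 (shut) to 1 (fully open). In form: [[x, y, z, wx, wy, wz, gripper], ...]. A call has 1 to 10 rows; each row shifts and turns the commanded pose from where the row before left it, along the tool's axes as they then stand; what a row does not reach is not made up. A row lasts 1/10 s, in which the tool goes at most 50 mm and 8.59 degrees, less where a joint would pass 70% of its speed; a pose out of reach is approached as far as the arm can. A call is refused whole if a number of a shift passes 0.05 or a number of a turn 8.59, either way. A call with a gripper value outside its range is refused whole. The fingers move at their own pace and stop on an object; "newtons" is the grip in N (left out, the last holds). Time passes only in rows, so rows that do not move let the fingers close. It gives the time, the measured TCP pose, the force, the opening and the grip force at its end, in the units of the state.
- manip.sense(): the state, without advancing time (a new reading comes with each control period).
- manip.snapshot(name): name is "scene" or "top"; returns a dict with "image" (420x560x3 uint8, red, green, blue), "z_map" (420x560 float32, m along the optical axis (not along the pixel's ray), 0 where there is no reading), "fov_y" (degrees; the focal length in pixels is half the picture's height over the tangent of half this angle, whatever the lens; pixels are square), "cx", "cy" (the principal point, pixels), "extrinsics" (4x4, takes a point from camera to world coordinates). Camera axes: x right, y up, looking along -z (the intrinsics and any distortion apply to the point x, -y, -z); pixel columns grow to the right and rows downward; lengths in m; the calibration is good to about 2 mm. A picture is of the moment at which its call begins.
- manip.sign_off(): hands the job in; it is judged then, once.
The state is a dict: "t": time; "q": joint angles; "qd": joint speeds; "tau": joint torques, N m; "tcp_pos": TCP position; "tool_rot": TCP orientation; "force": force on the tool from outside, world axes, zero at the start; "ft_torque": the same for the moment, N m; "finger_gap": opening from 0.0 (shut) to 1.0 (fully open); "gripper_force": force on a finger pad.
Only numpy, scipy, OpenCV 4.12 (cv2) and the standard library are available. Lean on these libraries where they do the work, as an engineer would, in place of code of your own. Each camera call takes 0.05 s, during which the arm holds its last target. There are 200 camera calls.

## Working session

There is one attempt and no reset: what is moved stays moved. The work goes in short steps, Python scripts to look and compute and a tool call to move; the robot and the scene stay as the last step left them, time stands still between calls to the robot, and variables do not carry over. Pictures are saved under pics/ and viewed, at most 10 in all, crops included, and the job is handed in when it is done.

Besides the shell and the picture viewer there is one more tool, called after ">>>" as name(argument=value, ...), one argument or row to a line, values as JSON. drive_tool: Moves the arm, as the interface text tells. Its arguments: {"type":"object","properties":{"plan":{"type":"array"},"newtons":{"type":"number"}},"required":["plan"]}

```bash
ls; mkdir -p pics; python3 - <<'E'
from station import manip
import cv2,numpy as np
for n in("scene","top"):
    s=manip.snapshot(n); cv2.imwrite(f"pics/{n}0.png",s["image"][:,:,::-1]); np.savez(f"{n}0.npz",**s)
    print(n,s["fov_y"],s["cx"],s["cy"],np.round(s["extrinsics"],3).tolist(),[k for k in s])
print(manip.sense(),manip.finger_overhang)
E
```

```text
pics
scene 48.353796040075096 274.7800792319705 212.81658670552653 [[0.713, -0.433, 0.552, 1.269], [0.701, 0.453, -0.55, -0.763], [-0.012, 0.779, 0.627, 0.991], [0.0, 0.0, 0.0, 1.0]] ['image', 'z_map', 'fov_y', 'cx', 'cy', 'extrinsics']
top 45.056965314671615 276.31499205077625 213.45007670556396 [[0.013, 0.998, -0.066, 0.488], [-0.999, 0.016, 0.032, -0.006], [0.033, 0.066, 0.997, 1.274], [0.0, 0.0, 0.0, 1.0]] ['image', 'z_map', 'fov_y', 'cx', 'cy', 'extrinsics']
{'t': 0.1, 'q': array([ 1.04449861e+00,  5.28396012e-01,  1.43379735e+00, -9.38283924e-06,
        1.18140001e+00, -1.78544880e-01]), 'qd': array([-0.00102023, -0.00315395, -0.00241333,  0.00119311,  0.00094492,
       -0.00085642]), 'tau': array([-1.09568140e-03, -4.43304670e+01, -1.78583944e+01, -3.01713344e-04,
        3.93927228e-03, -1.14902008e-06]), 'tcp_pos': array([0.21267118, 0.58703498, 0.24441006]), 'tool_rot': array([ 1.72999762e-01,  9.84921358e-01, -9.40373640e-04, -3.41223247e-04]), 'force': array([-0.03615562, -1.42021179, -0.20616977]), 'ft_torque': array([ 0.04297492, -0.01058344,  0.00026177]), 'gripper_force': 0.0, 'finger_gap': 0.9959060837668339} 0.014
```

View pics/scene0.png

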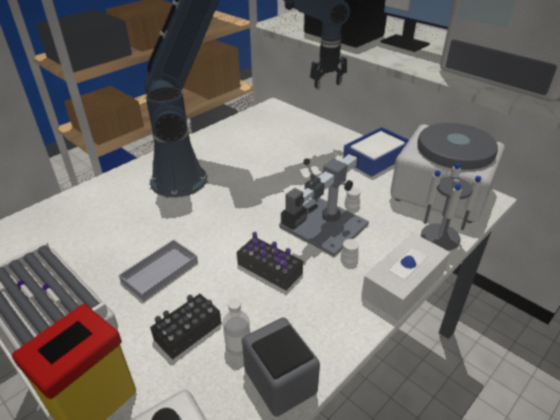

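View pics/top0.png

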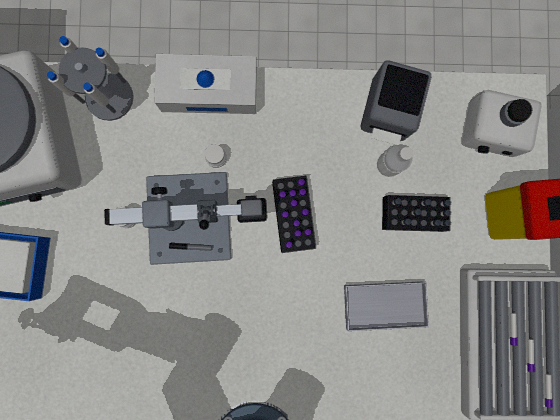

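The scene view shows the stand at about (330,200), with the boom running to the head at (293,207). In the top view the column is near (157,212), the collar and knob at about (205,215), the head at (252,209), and rack_a at (294,213). Next I'll measure with the depth maps.

```bash
cat > h.py <<'E'
import numpy as np,cv2
def cloud(s):
    z=s["z_map"];h,w=z.shape;f=h/2/np.tan(np.radians(float(s["fov_y"]))/2)
    v,u=np.mgrid[:h,:w]
    P=np.stack([(u-s["cx"])*z/f,-(v-s["cy"])*z/f,-z],-1)
    E=s["extrinsics"];return P@E[:3,:3].T+E[:3,3]
E
python3 - <<'E'
from h import *
ims=[]
for n,(a,b,c,d) in {"top":(165,270,95,275),"scene":(145,250,260,440)}.items():
    s=np.load(n+"0.npz");P=cloud(s)
    m=(P[...,0]>.4)&(P[...,0]<.75)&(P[...,1]>-.05)&(P[...,1]<.45)
    m2=np.zeros_like(m);m2[a:b,c:d]=1;m&=m2
    tbl=P[m&(P[...,2]<.008)][:,2];print(n,"table",np.median(tbl))
    hd=m&(P[...,2]>.205); lab,st=cv2.connectedComponentsWithStats(hd.astype(np.uint8))[1:3]
    for i in range(1,len(st)):
        if st[i,4]>5:
            Q=P[lab==i];print(st[i],np.round(Q.mean(0),4),np.round(Q.min(0),4),np.round(Q.max(0),4))
    bt=m&(P[...,2]>.19)&(P[...,2]<.203);Q=P[bt];c=Q[:,:2].mean(0)
    print("tube",len(Q),c,np.linalg.svd(Q[:,:2]-c,full_matrices=False)[2][0],Q[:,:2].min(0),Q[:,:2].max(0))
    ims.append(cv2.resize(s["image"][a:b,c:d,::-1],(720,420)if 0 else ((d-c)*4,(b-a)*4)[:2],interpolation=cv2.INTER_CUBIC)[:300*2])
cv2.imwrite("pics/crop0.png",cv2.resize(np.vstack(ims),(515,600)))
E
```

```text
top table -1.9983568470438584e-05
[241 196  22  21 394] [0.5708 0.0132 0.2257] [ 0.4876 -0.0098  0.2065] [0.5941 0.0342 1.2742]
[142 200  29  28 738] [0.5539 0.2104 0.2193] [ 0.4876 -0.0056  0.2052] [0.5824 0.2408 1.2742]
[197 200  20  30 396] [0.5552 0.1052 0.2329] [ 0.4876 -0.0056  0.205 ] [0.5846 0.1273 1.2742]
tube 1149 [0.55612214 0.18509756] [ 0.07372379 -0.9972787 ] [ 0.52607317 -0.00573069] [0.58481611 0.3228766 ]Traceback (most recent call last):
  File "<stdin>", line 14, in <module>
TypeError: only integer scalar arrays can be converted to a scalar index
```

```bash
python3 - <<'E'
from h import *
ims=[]
for n,(a,b,c,d) in {"top":(165,270,95,275),"scene":(145,250,260,440)}.items():
    s=np.load(n+"0.npz");P=cloud(s)
    m=(P[...,0]>.4)&(P[...,0]<.75)&(P[...,1]>-.05)&(P[...,1]<.45)&(s["z_map"]>0)
    m2=np.zeros_like(m);m2[a:b,c:d]=1;m&=m2
    print(n,"table",np.median(P[m&(P[...,2]<.008)][:,2]))
    for z0,z1 in((.205,.4),(.24,.4),(.217,.235)):
      hd=m&(P[...,2]>z0)&(P[...,2]<z1); lab,st=cv2.connectedComponentsWithStats(hd.astype(np.uint8))[1:3]
      for i in range(1,len(st)):
        if st[i,4]>15:
            Q=P[lab==i];print(z0,st[i],np.round(np.median(Q,0),4),np.round(np.percentile(Q,3,axis=0),4),np.round(np.percentile(Q,97,axis=0),4))
    bt=m&(P[...,2]>.185)&(P[...,2]<.204);Q=P[bt];k=np.median(Q[:,:2],0)
    l=cv2.fitLine(Q[:,:2].astype(np.float32),cv2.DIST_HUBER,0,.001,.001).ravel();print("tube",len(Q),l)
    pl=m&(P[...,2]>.012)&(P[...,2]<.02);r=cv2.minAreaRect(P[pl][:,:2].astype(np.float32));print("plate",r)
    ims.append(cv2.resize(s["image"][a:b,c:d,::-1],(515,300),interpolation=cv2.INTER_CUBIC))
cv2.imwrite("pics/crop0.png",np.vstack(ims))
E
```

```text
top table -1.9983568470438584e-05
0.205 [241 196  22  21 393] [0.5701 0.0134 0.224 ] [ 0.5529 -0.0074  0.2134] [0.5917 0.0338 0.2279]
0.205 [142 200  29  28 736] [0.5545 0.2106 0.2167] [0.5278 0.1851 0.2109] [0.5798 0.2378 0.2205]
0.205 [197 200  20  30 394] [0.5572 0.1045 0.2187] [0.5248 0.0905 0.2053] [0.5824 0.1246 0.2763]
0.24 [199 215  10  15  97] [0.5326 0.1051 0.2724] [0.5227 0.097  0.2432] [0.5487 0.1126 0.2773]
0.217 [241 198  22  19 342] [0.5694 0.0132 0.2244] [ 0.5531 -0.0074  0.2203] [0.5848 0.0339 0.228 ]
0.217 [142 200  27  27 304] [0.5549 0.2106 0.2182] [0.5314 0.1892 0.2171] [0.5795 0.2352 0.2212]
0.217 [197 205  17  12 119] [0.562  0.1066 0.2205] [0.5515 0.0923 0.2172] [0.5707 0.1236 0.2336]
tube 1278 [ 0.07326406 -0.9973126   0.5557259   0.18703005]
plate ((0.5694944262504578, 0.1388542354106903), (0.23818163573741913, 0.3578462302684784), 4.38912296295166)
scene table -0.0008353832467629108
0.205 [303 158  21  31 193] [0.5558 0.1013 0.2207] [0.5263 0.0874 0.2055] [0.5813 0.1198 0.2743]
0.205 [323 159  24  15 236] [0.5575 0.2021 0.2153] [0.5295 0.1805 0.2067] [0.5814 0.2351 0.2193]
0.205 [285 188  19  16 220] [0.5756 0.0043 0.2212] [ 0.5541 -0.0113  0.2065] [0.5929 0.0296 0.2271]
0.24 [303 158   9  14  60] [0.5353 0.1009 0.2653] [0.5243 0.0938 0.2429] [0.5453 0.1099 0.2747]
0.217 [327 159   8  10  23] [0.5433 0.2001 0.2178] [0.5288 0.1857 0.217 ] [0.5598 0.2203 0.2202]
0.217 [309 173  10  10  53] [0.5585 0.1015 0.2209] [0.5499 0.0906 0.2174] [0.5685 0.1178 0.2325]
0.217 [285 188  18  12 147] [0.571  0.0069 0.2234] [ 0.5541 -0.0114  0.2174] [0.5858 0.0305 0.2272]
tube 622 [ 0.06701315 -0.9977521   0.5684993   0.12075855]
plate ((0.565447986125946, 0.2582497298717499), (0.4023193418979645, 0.24044540524482727), 85.46086120605469)
```

View pics/crop0.png

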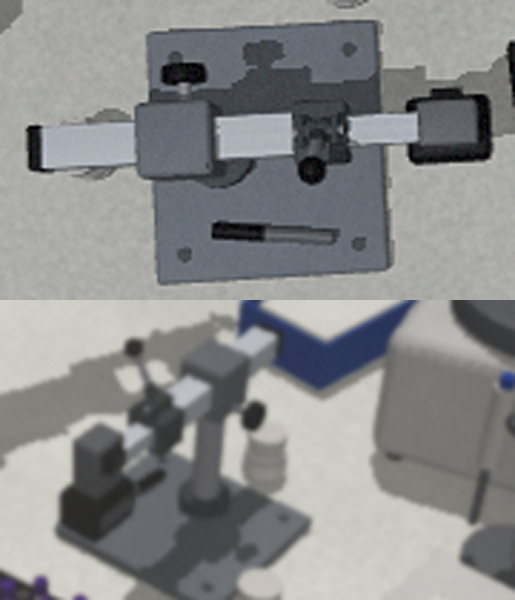

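The crops show the head block with its button on the far side, the lever knob on the robot's side at about (312,168) in the upper crop, and both long and short views of the boom. The boom yaw is about 4°, the pin is near (0.561, 0.104), the knob near (0.531, 0.103, 0.266), and the grip near (0.5685, 0.011). I'll turn the wrist first and close the fingers.

>>> drive_tool(
  plan=[
    [0,0,-0.005,0,0,8.26,-1],
    [0,0,-0.005,0,0,8.26,-1],
    [0,0,-0.005,0,0,8.26,-1],
    [0,0,-0.005,0,0,8.26,-1],
    [0,0,-0.005,0,0,8.26,-1],
    [0,0,-0.005,0,0,8.26,-1],
    [0,0,0,0,0,8.26,-1],
    [0,0,0,0,0,8.26,-1],
    [0,0,0,0,0,0,-1],
  ],
  newtons=40,
)

```text
t: 1.0
tcp_pos: [0.2128, 0.5873, 0.2748]
tool_rot: [0.682, 0.731, -0.001, 0.0]
force: [-0.8, -0.7, 0.0]
finger_gap: 0.0
gripper_force: 0.0
```

>>> drive_tool(
  plan=[
    [-0.042,0.0193,0,0,0,0,-1],
    [-0.042,0.0193,0,0,0,0,-1],
    [-0.042,0.0193,0,0,0,0,-1],
    [-0.042,0.0193,0,0,0,0,-1],
    [-0.042,0.0193,0,0,0,0,-1],
    [-0.042,0.0193,0,0,0,0,-1],
    [-0.042,0.0193,0,0,0,0,-1],
    [-0.042,0.0193,0,0,0,0,-1],
    [-0.042,0.0193,0,0,0,0,-1],
    [-0.042,0.0193,0,0,0,0,-1],
  ],
)

```text
t: 2.0
tcp_pos: [0.4352, 0.1803, 0.2753]
tool_rot: [0.681, 0.733, 0.0, -0.0]
force: [0.6, 0.2, 0.1]
finger_gap: -0.003
gripper_force: 0.0
```

>>> drive_tool(
  plan=[
    [-0.042,0.0193,0,0,0,0,-1],
    [-0.042,0.0193,0,0,0,0,-1],
    [0,0,0,0,0,0,-1],
    [0,0,0,0,0,0,-1],
  ],
)

```text
t: 2.4
tcp_pos: [0.4792, 0.1, 0.2749]
tool_rot: [0.682, 0.731, -0.0, -0.001]
force: [0.6, -0.6, -0.0]
finger_gap: 0.004
gripper_force: 0.0
```

```bash
python3 - <<'E'
from station import manip
from h import *
ims=[]
for n,(a,b,c,d) in {"top":(165,270,95,275),"scene":(105,225,240,400)}.items():
    s=manip.snapshot(n); ims.append(cv2.resize(s["image"][a:b,c:d,::-1],(515,300),interpolation=cv2.INTER_CUBIC))
cv2.imwrite("pics/crop1.png",np.vstack(ims))
E
```

```text
(no output)
```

View pics/crop1.png

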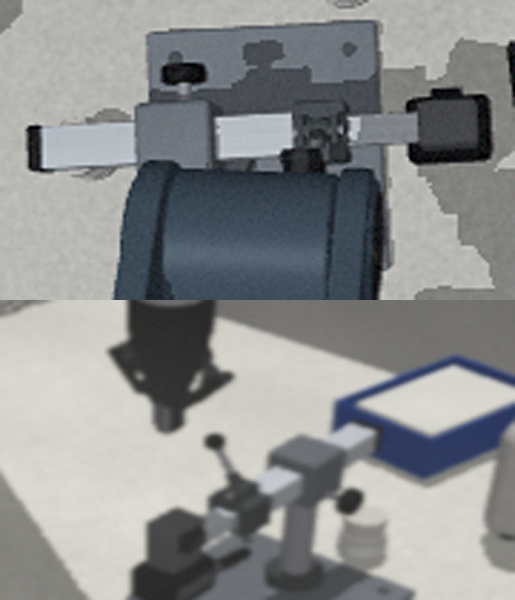

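The gripper is lined up on the robot's side of the knob, with the closed tips at about (165,425) in the lower crop and the knob at (215,441). I'll push it over now.

>>> drive_tool(
  plan=[
    [0,0.008,0.004,0,0,0,-1],
    [0,0.008,0,0,0,0,-1],
    [0,0.008,0,0,0,0,-1],
    [0,0.008,-0.002,0,0,0,-1],
    [0,0.008,-0.002,0,0,0,-1],
    [0,0.008,-0.002,0,0,0,-1],
    [0,0.008,0,0,0,0,-1],
    [0,0.008,0.002,0,0,0,-1],
    [0,0.008,0.002,0,0,0,-1],
    [0,0,0,0,0,0,-1],
  ],
)

```text
t: 3.5
tcp_pos: [0.5516, 0.1062, 0.2734]
tool_rot: [0.682, 0.731, 0.0, -0.0]
force: [-1.4, 0.2, 0.2]
finger_gap: -0.0
gripper_force: 0.6
```

>>> drive_tool(
  plan=[
    [0,0.006,0.002,0,0,0,-1],
    [0,0.005,0.002,0,0,0,-1],
    [0,0.004,0,0,0,0,-1],
    [0,0,0,0,0,0,-1],
  ],
)

```text
t: 3.9
tcp_pos: [0.5657, 0.107, 0.2683]
tool_rot: [0.682, 0.731, -0.001, -0.001]
force: [-2.9, 0.7, -0.9]
finger_gap: -0.001
gripper_force: 1.4
```

```bash
cat >look.py <<'E'
import sys
from station import manip
from h import *
ims=[]
for n,(a,b,c,d) in {"top":(165,270,95,275),"scene":(105,225,240,400)}.items():
    s=manip.snapshot(n); np.savez(n+"1.npz",**s); ims.append(cv2.resize(s["image"][a:b,c:d,::-1],(515,300),interpolation=cv2.INTER_CUBIC))
cv2.imwrite(f"pics/{sys.argv[1]}.png",np.vstack(ims))
E
python3 look.py crop2; python3 - <<'E'
from h import *
for n in("scene","top"):
    s=np.load(n+"1.npz");P=cloud(s);m=(P[...,0]>.575)&(P[...,0]<.63)&(P[...,1]>.085)&(P[...,1]<.13)&(P[...,2]>.235)&(P[...,2]<.3)&(s["z_map"]>0)
    v,u=np.nonzero(m)
    if len(u):print(n,len(u),(u.min(),u.max(),v.min(),v.max()),np.percentile(P[m],[5,50,95],axis=0).round(3).tolist())
E
```

```text
scene 90 (np.int64(317), np.int64(326), np.int64(158), np.int64(175)) [[0.575, 0.097, 0.247], [0.581, 0.104, 0.273], [0.596, 0.114, 0.297]]
```

View pics/crop2.png

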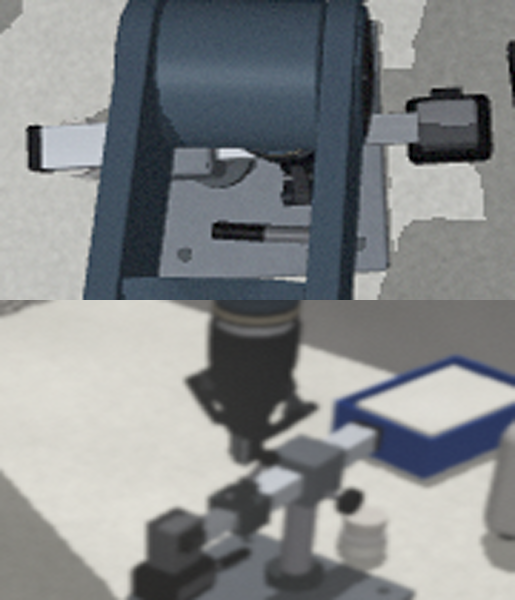

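The lever is past upright: the knob is at about (265,458) in the lower crop, just beyond the fingertips. I'll push a little further towards the stop.

>>> drive_tool(
  plan=[
    [0,0.003,0.001,0,0,0,-1],
    [0,0.003,0.001,0,0,0,-1],
    [0,0,0,0,0,0,-1],
  ],
)

```text
t: 4.3
tcp_pos: [0.5712, 0.1074, 0.2665]
tool_rot: [0.682, 0.731, -0.001, -0.001]
force: [-4.5, -0.0, -2.9]
finger_gap: 0.003
gripper_force: 2.2
```

>>> drive_tool(
  plan=[
    [0,0.002,0,0,0,0,-1],
    [0,0.001,0,0,0,0,-1],
    [0,0,0,0,0,0,-1],
  ],
)

```text
t: 4.6
tcp_pos: [0.5728, 0.1075, 0.2659]
tool_rot: [0.682, 0.731, -0.002, -0.002]
force: [-6.9, -0.4, -3.8]
finger_gap: 0.002
gripper_force: 3.0
```

>>> drive_tool(
  plan=[
    [0,0.002,0.001,0,0,0,-1],
    [0,0.002,0.001,0,0,0,-1],
    [0,0,0,0,0,0,-1],
  ],
)

```text
t: 4.9
tcp_pos: [0.5749, 0.1077, 0.2647]
tool_rot: [0.682, 0.731, -0.004, -0.003]
force: [-11.8, -1.2, 3.2]
finger_gap: 0.001
gripper_force: 6.0
```

>>> drive_tool(
  plan=[
    [0,-0.01,0,0,0,0,-1],
    [0,-0.02,-0.005,0,0,0,-1],
    [0,-0.01,-0.03,0,0,0,-1],
    [0,0,-0.04,0,0,0,-1],
    [-0.03,0,-0.02,0,0,0,1],
    [-0.04,0.01,0,0,0,0,1],
    [-0.026,0.01,0,0,0,0,1],
    [0,0.009,0,0,0,0,1],
    [0,0,0,0,0,0,1],
    [0,0,0,0,0,0,1],
  ],
)

```text
t: 5.9
tcp_pos: [0.575, 0.0121, 0.3605]
tool_rot: [0.682, 0.732, 0.001, 0.0]
force: [-0.4, -0.8, 0.1]
finger_gap: 0.991
gripper_force: 0.0
```

```bash
python3 look.py crop3; python3 - <<'E'
from h import *
for n in("scene","top"):
    s=np.load(n+"1.npz");P=cloud(s);m=(P[...,0]>.5)&(P[...,0]<.63)&(P[...,1]>.085)&(P[...,1]<.13)&(P[...,2]>.24)&(P[...,2]<.3)&(s["z_map"]>0)
    v,u=np.nonzero(m)
    if len(u):print(n,len(u),(u.min(),u.max(),v.min(),v.max()),np.percentile(P[m],[5,50,95],axis=0).round(3).tolist())
E
```

```text
scene 54 (np.int64(319), np.int64(328), np.int64(167), np.int64(176)) [[0.581, 0.099, 0.244], [0.597, 0.104, 0.265], [0.605, 0.112, 0.273]]
```

View pics/crop3.png

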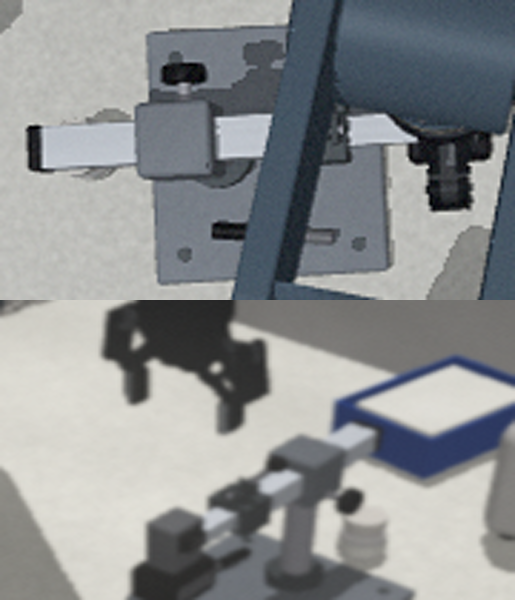

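The lever leans to the far side, with the knob centre near (0.595, 0.104, 0.263), so it is about 1.2 rad open. The open gripper is above the head. I'll descend onto the grip.

>>> drive_tool(
  plan=[
    [0,-0.004,0.04,0,0,0,1],
    [0,0,0.04,0,0,0,1],
    [0,0,0.03,0,0,0,1],
    [0,0,0.025,0,0,0,1],
    [0,0,0.02,0,0,0,1],
    [0,0,0.008,0,0,0,1],
    [0,0,0,0,0,0,1],
    [0,0,0,0,0,0,1],
  ],
)

```text
t: 6.8
tcp_pos: [0.5712, 0.0114, 0.1982]
tool_rot: [0.682, 0.732, 0.001, 0.001]
force: [0.2, 0.5, -0.5]
finger_gap: 0.999
gripper_force: 0.0
```

```bash
python3 look.py crop4
```

```text
(no output)
```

View pics/crop4.png

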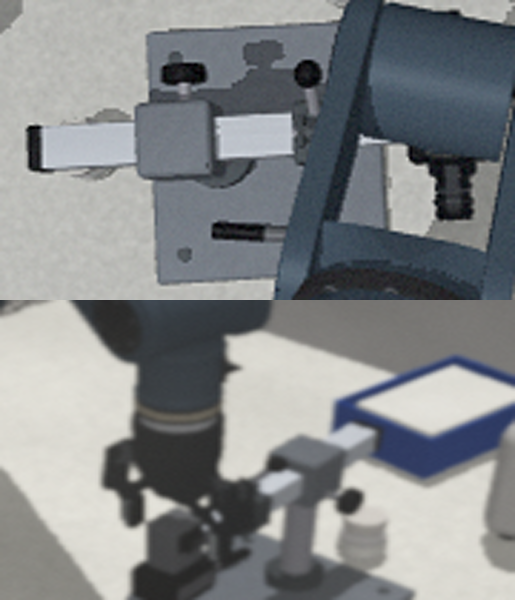

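The fingers straddle the grip block at about (175,540) in the lower crop, and the lever shows open at (307,72) in the top crop. I'll squeeze now.

>>> drive_tool(
  plan=[
    [0,0,0,0,0,0,-1],
    [0,0,0,0,0,0,-1],
    [0,0,0,0,0,0,-1],
    [0,0,0,0,0,0,-1],
    [0,0,0,0,0,0,-1],
    [0,0,0,0,0,0,-1],
    [0,0,0,0,0,0,-1],
    [0,0,0,0,0,0,-1],
  ],
  newtons=40,
)

```text
t: 7.7
tcp_pos: [0.569, 0.0107, 0.1988]
tool_rot: [0.682, 0.731, -0.001, -0.001]
force: [-7.2, -1.5, 10.4]
finger_gap: 0.401
gripper_force: 40.7
```

>>> drive_tool(
  plan=[
    [0,-0.002,0,0,0,0,-1],
    [-0.004,0,0,0,0,0,-1],
    [-0.008,0,0,0,0,0,-1],
    [-0.01,0,0,0,0,0,-1],
    [-0.01,0,0,0,0,0,-1],
    [-0.01,0,0,0,0,0,-1],
    [-0.01,0,0,0,0,0,-1],
    [0,0,0,0,0,0,-1],
    [0,0,0,0,0,0,-1],
  ],
)

```text
t: 8.6
tcp_pos: [0.5726, -0.0407, 0.1989]
tool_rot: [0.682, 0.731, 0.001, 0.0]
force: [-1.6, 2.7, 7.7]
finger_gap: 0.392
gripper_force: 40.8
```

>>> drive_tool(
  plan=[
    [-0.01,0,0,0,0,0,-1],
    [-0.01,0,0,0,0,0,-1],
    [-0.01,0,0,0,0,0,-1],
    [-0.01,0,0,0,0,0,-1],
    [-0.006,0,0,0,0,0,-1],
    [-0.0025,0,0,0,0,0,-1],
    [0,0,0,0,0,0,-1],
    [0,0,0,0,0,0,-1],
    [0,0,0,0,0,0,-1],
  ],
)

```text
t: 9.5
tcp_pos: [0.5761, -0.0887, 0.199]
tool_rot: [0.682, 0.731, 0.001, 0.0]
force: [-1.4, 3.0, 7.4]
finger_gap: 0.392
gripper_force: 40.5
```

```bash
sed 's/"scene":(105,225,240,400)/"scene":(155,225,250,345)/;s/"top":(165,270,95,275)/"top":(190,225,190,285)/;s/(515,300)/(800,590) if n=="scene" else (800,295)/' look.py > look2.py; sed -i 's/cv2.imwrite.*/[cv2.imwrite(f"pics\/{sys.argv[1]}_{i}.png",x) for i,x in enumerate(ims)]/' look2.py; python3 look2.py z1
python3 - <<'E'
from h import *
R=[]
for k in "01":
    s=np.load(f"scene{k}.npz");P=cloud(s)
    # reader body: far faces below grip
    m=(P[...,0]>.53)&(P[...,0]<.62)&(P[...,1]>-.16)&(P[...,1]<.06)&(P[...,2]>.125)&(P[...,2]<.16)&(s["z_map"]>0)
    e=np.array([.07,-.9976]);t=(P[m][:,:2]-[.5545,.2106])@e;print(len(t),np.percentile(t,[1,3,10,50,90,97,99]).round(4))
E
```

```text
259 [0.1704 0.1726 0.1828 0.2277 0.2328 0.234  0.2349]
272 [0.27   0.2747 0.2814 0.3271 0.3323 0.3335 0.3345]
```

View pics/z1_1.png

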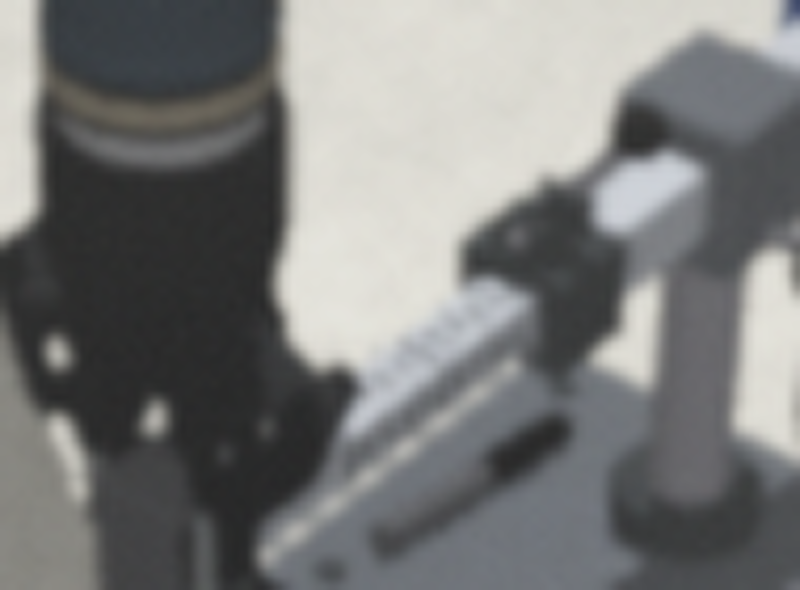

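The bar is drawn out with its scale lines visible from about (370,370) to (500,290), and the last long line is near the collar edge. The reader's depth shift is 99.5 mm, which matches the TCP. A last check on the lever, then I'll hand in.

```bash
python3 - <<'E'
from h import *
from station import manip
s=np.load("scene1.npz");P=cloud(s);m=(P[...,0]>.5)&(P[...,0]<.63)&(P[...,1]>.085)&(P[...,1]<.13)&(P[...,2]>.24)&(P[...,2]<.3)&(s["z_map"]>0)
q=np.percentile(P[m],[5,50,95],axis=0).round(3);print(m.sum(),q.tolist())
st=manip.sense();print(st["tcp_pos"],st["gripper_force"],np.abs(st["qd"]).max())
if q[1][0]>.588: print(manip.sign_off())
E
```

```text
53 [[0.58, 0.099, 0.245], [0.597, 0.104, 0.265], [0.605, 0.112, 0.273]]
[ 0.57608335 -0.08861068  0.1989327 ] 40.55193901062012 0.0013452527664446325
the job is handed in; nothing more can be done
None
```

The job is handed in, verdict not shown: by depth camera the boom is out 99.5 mm and the cam lever is at about 1.2 rad (open), with the grip held at 40 N; the finger gap puts the lock button fully in, and I did not re-measure the other items on the bench afterwards.

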